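Clamp the glued splint

ROBOT

A 7-joint arm with a two-finger parallel gripper is mounted at the origin on the work surface. World frame = base frame: x ahead of the robot, y to its left, z up, the work surface at z = 0. Lengths are in m, angles in rad, forces in N, time in s.
With the tool pointing down it reaches from about 0.4 to 0.9 m from the base axis. Payload 5.6 kg.
Tool frame: the origin (TCP) lies midway between the tips of the shut fingers; the grasp point (between the pads) lies 19 mm behind it; y points along the fingers, z is the direction in which the jaws open and shut, and the axes are right-handed (so a half turn about y gives the same grasp; the last joint's range is limited). The gripper opens to 92 mm and grips with 3 to 60 N. Pads are 20 mm wide; open, the fingers measure 128 mm over their backs; the gripper's body (75 mm by 189 mm) begins 69 mm behind the grasp point.
Start: joints at [1.074, 0.468, -0.012, 1.603, 0.006, 1.071, -0.056], TCP at [0.285, -0.584, 0.215] pointing down, gripper open.
Joint ranges: [-2.53, 2.53], [-0.31, 2.02], [-1.57, 1.55], [0.28, 2.44], [-1.29, 4.43], [0.15, 1.84], [-2.92, 2.92]. Speed limits (rad/s): [2.57, 2.57, 3.14, 3.14, 3.14, 3.14, 3.14].

INTERFACE

Orientations are given as a 3x3 rotation matrix whose columns are the frame's x, y, z axes.
In Python, from station import env, effector, solver, viewer, workorder, search_frame, tip_of gives the robot as it stands. Calls block until the motion is done:
- env.reach(position, orientation): joint-space move of the TCP to a pose.
- env.movel(position, frame=None, rate=0.15): straight line of the TCP; frame=None keeps the orientation; rate is the mean speed in m/s.
- env.goto_joints(angles): joint-space move.
- effector.release() and effector.grasp(squeeze=None): open the fingers fully, or close them until they stop; squeeze is the grip in N (None keeps the last).
- env.pause(seconds).
- solver.inverse_kinematics(position, orientation): joint angles nearest the present ones, or None.
- env.sense(): the state.
- viewer.read_camera(name): name is "scene" or "top"; returns (picture, depth): 384x512x3 uint8, red, green, blue; 384x512 float32, m along the optical axis (not along the pixel's ray), 0 where there is no reading.
- viewer.camera_info(name): a dict with "intrinsics" (3x3 intrinsics, pixels), "eye" and "rotation" of the camera in the world. Camera axes: x right, y up, looking along -z (the intrinsics and any distortion apply to the point x, -y, -z); pixel columns grow to the right and rows downward; lengths in m; the calibration is good to about 2 mm. A picture is of the moment at which its call begins. camera_info takes no time and is no camera call.
A pose or a line that the arm cannot do raises env.PlanningError and nothing moves.
- workorder.finish_job(): hands the job in, once; it reports no verdict.
Trained networks look in the newest picture that a camera, given by its name, has taken for a name from the list of things; names that differ only in an ending like _2 or _b are one class to them, and where a whole thing is asked for, a point or a joint stands for the part that bears it (a point fixed in the world has none). Each returns a list of dicts, best first, with "score" (0 to 1); they miss things now and then, are a little off and sometimes report something else, mostly with a low value. They report only what shows in the picture. A call takes as long as a camera call. They do not tell look-alikes from the thing itself.
- search_frame(camera, name): "at" ([x, y, z] in m, in world coordinates, good to about 4 mm: the middle of the surface that is visible of it).
- tip_of(camera, name): "at" ([x, y, z] in m, in world coordinates, good to about 4 mm: a listed point, or the origin of a listed thing).
The state is a dict: "t": time; "joint_positions": joint angles; "joint_velocities": joint speeds; "tau": joint torques, N m; "ee_pos": TCP position; "tcp_rot": TCP orientation; "wrist_force": force on the tool from outside, world axes, zero at the start; "moment": the same for the moment, N m; "gripper_width": finger opening in m.
Only numpy, scipy, OpenCV 4.12 (cv2) and the standard library are available. Lean on these libraries where they do the work, as an engineer would, in place of code of your own. Each camera call takes 0.05 s, during which the arm holds its last target. There are 200 camera calls.

TASK

Lift the loose clear lid off the yellow splint by its blue knob and set it aside, upright, on the bare tiles well clear of the clamp. Then pump the orange trigger of the bar clamp against the black handle, letting it spring back between squeezes and leaving the bar and its jaws to the trigger alone, until the moving jaw has pushed the splint against the fixed jaw and presses it gently: green showing on the gauge rod behind the moving jaw, but no red. Finish while still squeezing the trigger, without crushing the splint, and leave the dish, pill organiser, bottle and tweezers as they are.

Things in the scene. Friction and masses are not known exactly. Their poses are not given: they have to be found in the camera images.
- clamp: One-hand bar clamp fixed to the sill on a steel foot 210 x 90 x 8 mm. Origin on the sill below the black handle; x along the bar from handle to moving jaw, z up. On its x axis stand: orange trigger (x about -27 mm), handle (0), fixed jaw (rubber face at x 62, facing +x), white tray (x 62 to 112, y +-43, top at z 42 mm) with splint and lid, moving jaw. Jaws reach up to z 69 mm.
- handle_grip (a point): Point on the centre line of the fixed, unyielding black handle, 125 mm above the sill. Upright post 14 mm (clamp x) by 28 mm (clamp y), top at z 146 mm.
- trigger_grip (a point): Middle of the orange trigger at grip height, z 124 mm at rest. Upright plate 10 mm thick (clamp x), 26 mm wide, top at z 144 mm. At rest its middle is 36 mm behind (clamp -x of) the handle's (48 mm over both outer faces), fully squeezed 18 mm (30 mm over both). Squeeze from above, fingers closing along clamp x, centred at clamp x = -8 mm (the middle when fully squeezed), opened to 75 mm or more.
- trigger (a joint): Trigger angle, rad: 0 at rest, 0.33 fully squeezed; pivot at clamp x -27, z 70 mm; a spring returns it. Squeezing takes about 4 N at first, up to about 15 N when the jaw presses; 25 N of grip is ample. A full squeeze pulls the bar 8 mm (teeth 4 mm apart, the first about 3 mm of trigger travel are free play; the first squeeze may give 4 to 10); released, the bar stays, held by an 8 N brake.
- bar (a joint): Travel of bar and moving jaw, m, growing as the jaw closes (towards clamp -x); starts at 0 to 20 mm. The moving pad's face stands at clamp x = 136 mm minus this travel, plus the gauge reading. The 8 mm wide bar (z 15 to 29 mm) runs under the tray, its tail sticks out behind the trigger.
- gauge (a joint): Travel of the moving jaw's sprung pad into its holder, m: 0 while nothing is pressed, 24 mm at the stop; 0.4 N per mm. An 11 mm thick rod comes out behind the jaw as far as the pad is pressed in: first 5 mm of grey, then 10 mm of green (5 to 15 mm: 2 to 6 N, right), then red (too much).
- end_jaw: The steel bar with the moving jaw's black holder on it (not the sprung pad); origin on the bar's axis (z 22 mm) below the uncompressed pad's face. Axes as the clamp's.
- jaw_pad: Black rubber pad of the moving jaw, 40 mm wide, 22 mm high; origin in the middle of the face that meets the splint, 57 mm above the sill.
- trigger_plate: The orange trigger plate itself; origin on its pivot, x axis along clamp x and z up at rest.
- splint: Yellow hard silicone finger splint, an open gutter 32 mm wide (its x, across the jaws), 60 mm long (its y), 26 mm high, 4 mm walls, 60 g, freshly glued along its grey middle seam; stands loose on the tray, under the lid. Origin at the centre of its underside. Crushed by more than 8 N.
- lid: Loose deep lid of clear plastic over the splint, open below, 45 (x) x 76 (y) x 35 mm, about 110 g; blue knob on top: stem 16 mm across up to 47 mm, head 24 mm across from 47 to 65 mm above the underside. Origin at the centre of its underside, axes as the clamp's. Lift it 40 mm or more before moving sideways. The tiles around world x 0.50, y -0.27 are always bare.
- kidney_dish: Stainless steel kidney dish, about 210 x 90 x 35 mm, leave alone.
- pill_organiser: Blue plastic pill organiser, 35 x 154 x 23 mm, leave alone.
- amber_bottle: Small amber glass bottle, 44 mm across, 78 mm high, leave alone.
- tweezers: Steel tweezers lying flat, 135 mm long, leave alone.
Not all that is in view belongs to the job. Leave any purple look-alike of the lid alone.

How it is judged:
By the outcome, as a careful person would: the job done as asked, in the order asked, and still so for the second after the job is handed in, while the arm keeps its last pose, push and grip.
It also fails if it takes over 64 s, if anything falls off the work surface, if the arm or the gripper's body presses on something with over 40 N, if the wrist force passes 120 N, or if a joint passes its speed limit or range.

## Working session

There is one attempt and no reset: what is moved stays moved. The work goes in short steps, each a Python script; the robot and the scene stay as the last script left them, time stands still between calls to the robot, and variables do not carry over. Pictures are saved under pics/ and viewed, about 8 in all and at most 12, crops included, and the job is handed in when it is done.

```bash
mkdir -p pics; ls
python3 - <<'E'
from station import env, effector, solver, viewer, workorder, search_frame, tip_of
import cv2,numpy as np
for c in("scene","top"):
    p,d=viewer.read_camera(c); cv2.imwrite(f"pics/{c}0.png",p[:,:,::-1])
    i=viewer.camera_info(c); print(c,np.round(i["eye"],3).tolist(),np.round(i["rotation"],3).tolist(),np.round(i["intrinsics"],1).tolist(),[k for k in i])
    for n in("clamp","handle_grip","trigger_grip","lid","splint","jaw_pad","end_jaw","trigger_plate"):
        print(n,[(np.round(r["at"],3).tolist(),round(r["score"],2)) for r in tip_of(c,n)[:3]])
s=env.sense();print(s["t"],s["gripper_width"],np.round(s["tcp_rot"],2).tolist())
E
```

```text
pics
scene [1.003, -0.533, 0.956] [[0.664, -0.605, 0.44], [0.748, 0.535, -0.393], [0.003, 0.59, 0.807]] [[470.6, 0.0, 256.1], [0.0, 470.6, 189.1], [0.0, 0.0, 1.0]] ['intrinsics', 'eye', 'rotation']
clamp [([0.526, 0.149, -0.002], 0.7)]
handle_grip [([0.531, 0.154, 0.128], 0.91)]
trigger_grip [([0.536, 0.185, 0.123], 0.78)]
lid [([0.508, 0.068, 0.04], 0.93), ([0.335, 0.17, 0.002], 0.62)]
splint [([0.765, -0.01, 0.001], 0.63)]
jaw_pad [([0.509, 0.068, 0.04], 0.6), ([0.537, 0.178, 0.072], 0.59), ([0.532, 0.152, 0.128], 0.58)]
end_jaw [([0.495, 0.042, 0.022], 0.84)]
trigger_plate [([0.536, 0.18, 0.071], 0.83)]
top [0.496, -0.101, 1.036] [[0.029, 0.997, -0.069], [-0.999, 0.03, 0.014], [0.016, 0.068, 0.998]] [[429.7, 0.0, 259.5], [0.0, 429.7, 193.1], [0.0, 0.0, 1.0]] ['intrinsics', 'eye', 'rotation']
clamp [([0.53, 0.148, 0.003], 0.75)]
handle_grip [([0.53, 0.15, 0.121], 0.97)]
trigger_grip [([0.528, 0.149, 0.003], 0.7), ([0.54, 0.189, 0.124], 0.46)]
lid [([0.331, 0.175, -0.001], 0.89), ([0.506, 0.063, 0.042], 0.73)]
splint []
jaw_pad [([0.5, 0.037, 0.052], 0.41)]
end_jaw [([0.495, 0.036, 0.023], 0.81), ([0.542, 0.189, 0.127], 0.51)]
trigger_plate [([0.532, 0.172, 0.068], 0.55)]
0.9 0.09188772178303602 [[-0.9, 0.0, 0.44], [-0.44, -0.0, -0.9], [-0.0, -1.0, 0.0]]
```

View pictures.

View pics/scene0.png

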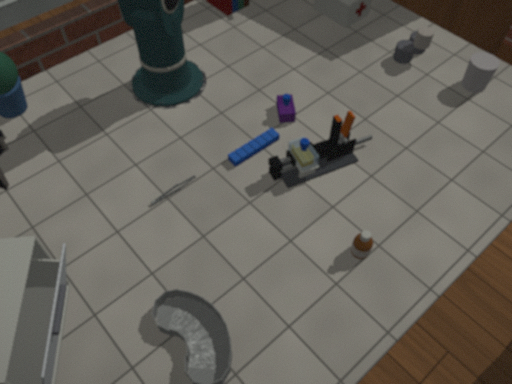

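View pics/top0.png

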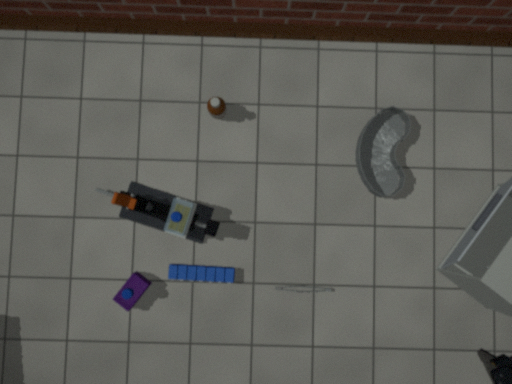

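The job's lid is the clear one on the clamp: blue knob at scene (304,145), top (176,217). It could be mistaken for the purple decoy at scene (286,105), top (130,292), which I exclude. The trigger is at top (124,200), the handle about (147,207) and the moving jaw about (210,228). Next I refine with depth and one crop.

```bash
cat > h.py <<'E'
from station import env, effector, solver, viewer, workorder, search_frame, tip_of
import cv2,numpy as np
def shot(c):
    p,d=viewer.read_camera(c); i=viewer.camera_info(c); K=i["intrinsics"]
    v,u=np.mgrid[:384,:512]
    P=np.stack([(u-K[0,2])/K[0,0]*d,-(v-K[1,2])/K[1,1]*d,-d],-1)@np.array(i["rotation"]).T+i["eye"]
    return p,d,P
def crop(p,r,c,f,name): # r,c ranges
    cv2.imwrite("pics/"+name,cv2.resize(p[r[0]:r[1],c[0]:c[1],::-1],None,fx=f,fy=f,interpolation=cv2.INTER_NEAREST))
E
python3 - <<'E'
from h import *
for c in("scene","top"):
    p,d,P=shot(c); h=cv2.cvtColor(p,cv2.COLOR_RGB2HSV); H,S,V=[h[...,k].astype(int) for k in range(3)]
    near=(abs(P[...,0]-.515)<.08)&(abs(P[...,1]-.1)<.16)&(d>0)
    def rep(n,m):
        Q=P[m]; print(c,n,m.sum(),np.round(np.median(Q,0),4),"min",np.round(Q.min(0),3),"max",np.round(Q.max(0),3),"mid px",np.argwhere(m).mean(0).round(1))
    rep("blue knob",near&(H>100)&(H<125)&(S>120)&(P[...,2]>.085)&(P[...,1]>.02))
    rep("orange top",near&(H<15)&(S>150)&(P[...,2]>.135))
    rep("orange",near&(H<15)&(S>150)&(P[...,2]>.08))
    rep("handle top",near&(V<60)&(P[...,2]>.135))
    f=near&(P[...,2]>.004)&(P[...,2]<.014)
    r=cv2.minAreaRect(P[f][:,:2].astype(np.float32)*1000);print("foot",r)
    if c=="top": crop(p,(170,250),(90,240),5,"c1.png")
    else: crop(p,(95,195),(250,390),5,"c2.png")
E
```

```text
scene blue knob 74 [0.5126 0.061  0.1045] min [0.498 0.053 0.086] max [0.528 0.145 0.124] mid px [142.9 304.8]
scene orange top 65 [0.5389 0.1522 0.1425] min [0.523 0.142 0.136] max [0.555 0.189 0.148] mid px [117.2 343.7]
scene orange 193 [0.5423 0.1763 0.1225] min [0.523 0.142 0.081] max [0.555 0.189 0.148] mid px [123.2 345.2]
scene handle top 24 [0.5401 0.1438 0.1391] min [0.524 0.14  0.135] max [0.547 0.149 0.145] mid px [122.  337.3]
foot ((517.396484375, 95.91593933105469), (151.6791534423828, 287.5171813964844), 0.14714564383029938)
top blue knob 91 [0.5053 0.0647 0.107 ] min [0.494 0.053 0.088] max [0.538 0.144 0.131] mid px [215.5 173.5]
top orange top 143 [0.5332 0.1532 0.1448] min [0.516 0.14  0.135] max [0.549 0.191 0.15 ] mid px [201.1 125.3]
top orange 267 [0.5349 0.1757 0.1382] min [0.516 0.14  0.082] max [0.549 0.191 0.15 ] mid px [200.5 125. ]
top handle top 32 [0.5263 0.1444 0.1419] min [0.514 0.14  0.135] max [0.545 0.181 0.148] mid px [204.  132.8]
foot ((514.9807739257812, 101.94973754882812), (315.55035400390625, 159.0619659423828), 89.87522888183594)
```

View pics/c1.png

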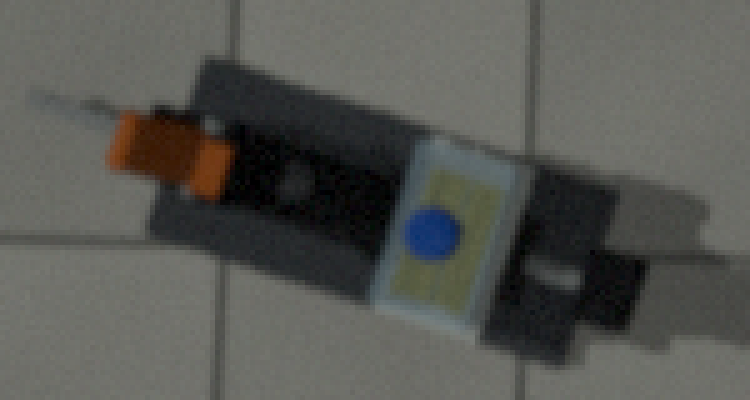

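View pics/c2.png

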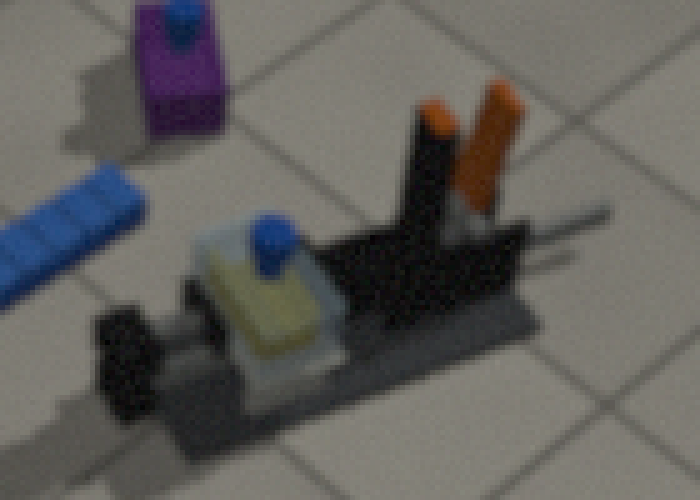

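Crops: the handle's cap is orange as well. In top, the trigger cap is at (114,199), the handle cap at (132,204) and the knob at (176,217). In scene they are at (351,113), (337,118) and (305,140). Both views confirm the clear lid. I'll fix the clamp frame by ray intersection at the known heights.

Run:
```python
from h import *
def ray(c,u,v,z):
    i=viewer.camera_info(c);K=i["intrinsics"]
    r=np.array(i["rotation"])@[(u-K[0,2])/K[0,0],-(v-K[1,2])/K[1,1],-1]
    e=np.array(i["eye"]);return e+r*(z-e[2])/r[2]
for c,fn,r0,c0 in(("top","c1.png",170,90),("scene","c2.png",95,250)):
    p=cv2.imread("pics/"+fn)[2::5,2::5]; h=cv2.cvtColor(p,cv2.COLOR_BGR2HSV).astype(int)
    m=((h[...,0]<15)&(h[...,1]>150)&(h[...,2]>(150 if c=="top" else 165))).astype(np.uint8)
    n,_,st,ce=cv2.connectedComponentsWithStats(m)
    for k in range(1,n):
        if st[k,4]>5:
            u,v=ce[k][0]+c0,ce[k][1]+r0; print(c,"cap",round(u,1),round(v,1),st[k,4],ray(c,u,v,.145).round(4))
    m=((h[...,0]>105)&(h[...,0]<125)&(h[...,1]>180)).astype(np.uint8)
    n,_,st,ce=cv2.connectedComponentsWithStats(m)
    for k in range(1,n):
        if st[k,4]>5: print(c,"blue",ce[k]+[c0,r0],st[k,4],ray(c,*(ce[k]+[c0,r0]),.107 if c=="top" else .098).round(4))
F=[ray("top",90+x/5-.4,170+y/5-.4,.008) for x,y in((208,58),(150,238),(565,365))]
print("foot",np.round(F,4)); d=F[2]-F[1];print(np.hypot(*d[:2]),np.degrees(np.arctan2(d[1],d[0])),np.hypot(*(F[0]-F[1])[:2]))
F=[ray("scene",250+x/5-.4,95+y/5-.4,.008) for x,y in((188,460),(540,325))]
print(np.round(F,4)); d=F[0]-F[1];print(np.hypot(*d[:2]),np.degrees(np.arctan2(d[1],d[0])))
```

```text
top blue [176.03225806 216.25806452] 62 [0.5047 0.0641 0.107 ]
scene blue [286.3   98.45] 40 [0.3665 0.141  0.098 ]
scene blue [264.47435897 143.96153846] 78 [ 0.4466 -0.0092  0.098 ]
scene blue [304.06 143.32] 50 [0.5089 0.0644 0.098 ]
foot [[0.5862 0.1921 0.008 ]
 [0.4995 0.2153 0.008 ]
 [0.445  0.0162 0.008 ]]
0.2065004708638723 -105.31250008652671 0.08977028463680616
[[ 0.5315 -0.0072  0.008 ]
 [ 0.5901  0.1919  0.008 ]]
0.20748788647457678 -106.40173088471356
```

Run:
```python
from h import *
def ray(c,u,v,z):
    i=viewer.camera_info(c);K=i["intrinsics"]
    r=np.array(i["rotation"])@[(u-K[0,2])/K[0,0],-(v-K[1,2])/K[1,1],-1]
    e=np.array(i["eye"]);return e+r*(z-e[2])/r[2]
for c,fn,r0,c0 in(("top","c1.png",170,90),("scene","c2.png",95,250)):
    p=cv2.imread("pics/"+fn)[2::5,2::5]; h=cv2.cvtColor(p,cv2.COLOR_BGR2HSV).astype(int)
    o=(h[...,0]<15)&(h[...,1]>150); V=h[...,2]; t,_=cv2.threshold(V[o].astype(np.uint8),0,255,cv2.THRESH_OTSU)
    n,_,st,ce=cv2.connectedComponentsWithStats((o&(V>t)).astype(np.uint8))
    for k in range(1,n):
        if st[k,4]>4: print(c,t,ce[k]+[c0,r0],st[k],ray(c,*(ce[k]+[c0,r0]),.145).round(4))
# manual
for n,u,v,z in(("trig",119,143,.144),("hand",210,168,.146)): print(n,ray("top",90+u/5-.4,170+v/5-.4,z).round(4))
for n,u,v,z in(("trig",505,92,.144),("hand",437,115,.146)): print(n,ray("scene",250+u/5-.4,95+v/5-.4,z).round(4))
```

```text
top 80.0 [114.41176471 197.73529412] [22 23  6 11 34] [0.5389 0.1858 0.145 ]
top 80.0 [131.27868852 203.21311475] [38 28  8 11 61] [0.5286 0.1506 0.145 ]
scene 97.0 [350.83333333 113.91666667] [99 17  5  5 12] [0.5436 0.1838 0.145 ]
scene 97.0 [337.47368421 118.10526316] [85 21  6  5 19] [0.5318 0.1491 0.145 ]
trig [0.5379 0.1882 0.144 ]
hand [0.5286 0.1497 0.146 ]
trig [0.5406 0.1866 0.144 ]
hand [0.5305 0.1487 0.146 ]
```

```bash
cat >> h.py <<'E'
a=np.radians(-105.5); U=np.array([np.cos(a),np.sin(a),0]); Y=np.array([-U[1],U[0],0]); O=np.array([.530,.150,0])
def rot(z):
    best=None
    y=np.array([0,0,-1.]); return np.column_stack([np.cross(y,z),y,z])
def best(pos,z):
    q0=np.array(env.sense()["joint_positions"]); L=[]
    for s in(1,-1):
        q=solver.inverse_kinematics(pos,rot(s*z))
        if q is not None: L.append((np.abs(np.array(q)-q0).max(),s,np.round(q,2)))
    print(L); return rot(min(L,key=lambda t:t[0])[1]*z)
def st(n=""):
    s=env.sense(); print(n,"t",round(s["t"],2),"p",np.round(s["ee_pos"],4),"F",np.round(s["wrist_force"],1),"w",round(s["gripper_width"],4)); return s
E
python3 - <<'E'
from h import *
k=np.array([.5065,.0642,0])
R=best(k+[0,0,.2],Y)
env.reach(k+[0,0,.2],R); st("above")
env.movel(k+[0,0,.084],rate=.1); st("down")
effector.grasp(15); st("grip")
env.movel(k+[0,0,.144],rate=.08); st("up")
p,d,P=shot("scene"); crop(p,(70,195),(230,390),4,"c3.png")
E
```

```text
[(np.float64(0.7395543967967175), 1, array([ 0.33,  0.32, -0.62,  1.92,  0.23,  0.97, -0.67])), (np.float64(2.138982198748537), -1, array([ 0.78,  0.64, -1.31,  1.9 ,  0.68,  1.15,  2.08]))]
above t 3.43 p [0.5068 0.063  0.1999] F [-0.   0.1 -0.5] w 0.0917
down t 4.74 p [0.507  0.0643 0.0846] F [-0.2  0.4  0.8] w 0.0921
grip t 5.78 p [0.5064 0.0642 0.084 ] F [-0.4  0.2 -0.5] w 0.0234
up t 6.67 p [0.5062 0.064  0.1437] F [ 0.6  0.3 -0.9] w 0.0236
```

View pics/c3.png

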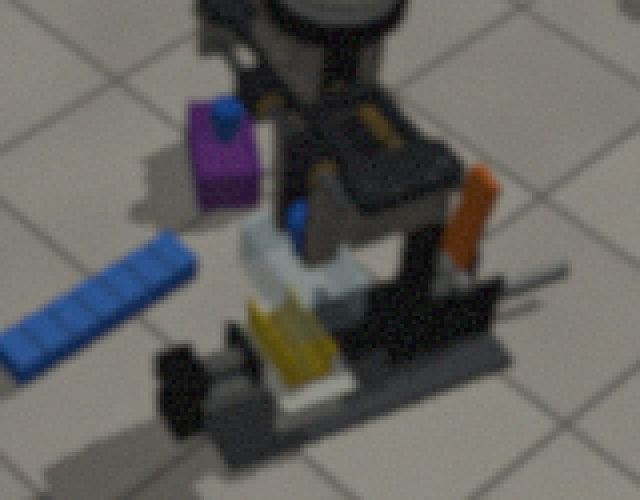

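The lid hangs at crop (305,270) and the splint stays on the tray (crop (293,335)). Carrying the lid aside.

Run:
```python
from h import *
env.movel([.5062,.064,.165],rate=.15)
env.movel([.50,-.27,.165],rate=.2); st("over")
env.movel([.50,-.27,.055],rate=.12); st("low")
for z in np.arange(.048,.036,-.002):
    env.movel([.50,-.27,z],rate=.03); s=st("z")
    if abs(s["wrist_force"][2]+.9)>2.0: break
effector.release(); st("rel")
env.movel([.50,-.27,.17],rate=.2)
g=O-.008*U
R=best(g+[0,0,.2],U)
env.reach(g+[0,0,.21],R); st("over trigger")
p,d,P=shot("scene"); crop(p,(50,250),(190,390),4,"c4.png")
for c in("scene","top"):
    if c=="top": viewer.read_camera(c)
    for n in("lid","handle_grip","trigger_grip","splint","end_jaw"): print(c,n,[(np.round(r["at"],3).tolist(),round(r["score"],2)) for r in tip_of(c,n)[:3]])
```

```text
over t 8.83 p [ 0.5002 -0.2688  0.1651] F [-0.   0.1 -0.7] w 0.0234
low t 9.9 p [ 0.5006 -0.2702  0.0557] F [ 0.4  0.8 -0.6] w 0.024
z t 10.28 p [ 0.4999 -0.27    0.0479] F [ 0.1  0.1 -0.5] w 0.0235
z t 10.53 p [ 0.4999 -0.27    0.0459] F [ 0.6 -1.1 -0.8] w 0.0238
z t 10.78 p [ 0.4999 -0.27    0.0438] F [ 0.5 -0.4 -3. ] w 0.0236
rel t 11.87 p [ 0.5   -0.27   0.044] F [ 0.1 -0.1 -0.1] w 0.0921
[(np.float64(2.2811414109320176), 1, array([-0.04,  0.36, -0.38,  1.83,  0.16,  0.98, -2.33])), (np.float64(0.5829811822075983), -1, array([ 0.39,  0.52, -0.98,  1.81,  0.49,  1.07,  0.54]))]
over trigger t 14.23 p [0.5326 0.156  0.2096] F [ 0.5 -0.6 -0.2] w 0.0922
scene lid [([0.501, -0.266, -0.0], 0.9), ([0.33, 0.171, 0.003], 0.81)]
scene handle_grip [([0.53, 0.149, 0.127], 0.82)]
scene trigger_grip [([0.535, 0.186, 0.126], 0.56), ([0.377, 0.019, 0.004], 0.27)]
scene splint [([0.503, 0.068, 0.042], 0.65)]
scene end_jaw [([0.495, 0.042, 0.025], 0.95)]
top lid [([0.505, -0.27, -0.001], 0.83), ([0.331, 0.175, -0.0], 0.54)]
top handle_grip [([0.53, 0.149, 0.123], 0.82)]
top trigger_grip [([0.541, 0.187, 0.124], 0.35)]
top splint [([0.5, 0.061, 0.043], 0.65)]
top end_jaw [([0.497, 0.036, 0.021], 0.56)]
```

View pics/c4.png

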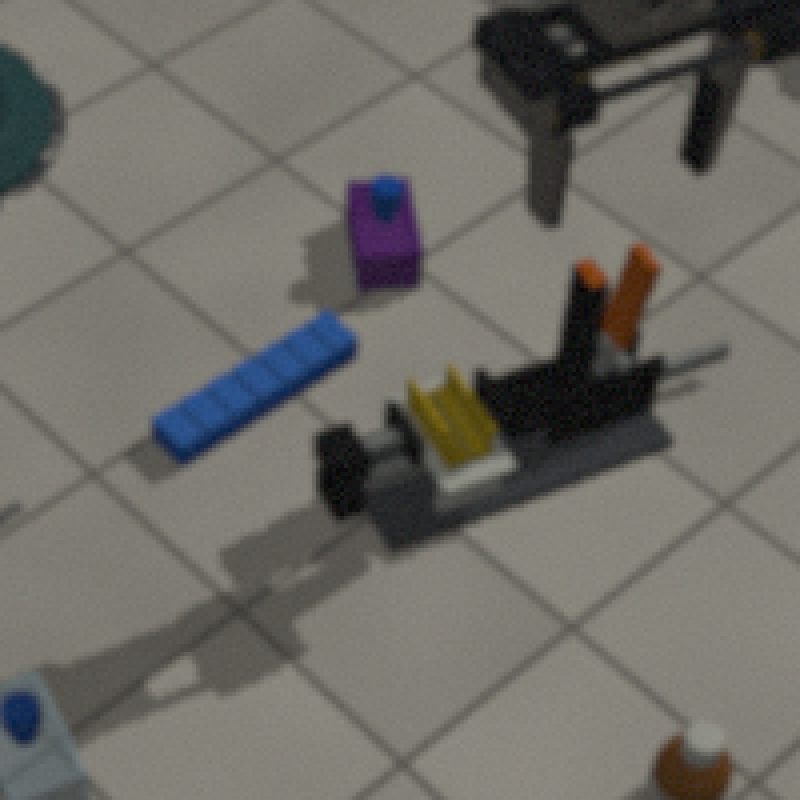

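The lid stands upright at crop (30,730), which is about (0.50,-0.27), clear of everything. The splint sits on the tray at (455,425), and the fingers are above the trigger and handle. First squeeze now.

Run:
```python
from h import *
g=O-.008*U
env.movel(g+[0,0,.105],rate=.1); s=st("down")
effector.grasp(25); s=st("sq"); F=s["wrist_force"]; print("Fx,Fy clamp",F@U,F@Y,"moment",np.round(s["moment"],2))
p,d,P=shot("scene"); crop(p,(80,205),(240,400),4,"c5.png")
for c in("scene","top"):
    if c=="top": p,d,P=shot(c); cv2.imwrite("pics/t5.png",p[:,:,::-1])
    print(c,[(np.round(r["at"],3).tolist(),round(r["score"],2),round(float((np.array(r["at"])-O)@U),4)) for r in tip_of(c,"end_jaw")[:2]])
```

```text
down t 16.03 p [0.5326 0.158  0.1056] F [-0.5  0.  -0.7] w 0.0918
sq t 16.97 p [0.5325 0.158  0.1066] F [-4.1 -2.8 13. ] w 0.032
Fx,Fy clamp 3.77626316807021 -3.2049341515347365 moment [ 0.18  0.61 -0.12]
scene [([0.5, 0.05, 0.021], 0.88, 0.1047)]
top [([0.496, 0.044, 0.022], 0.75, 0.111)]
```

View pics/c5.png

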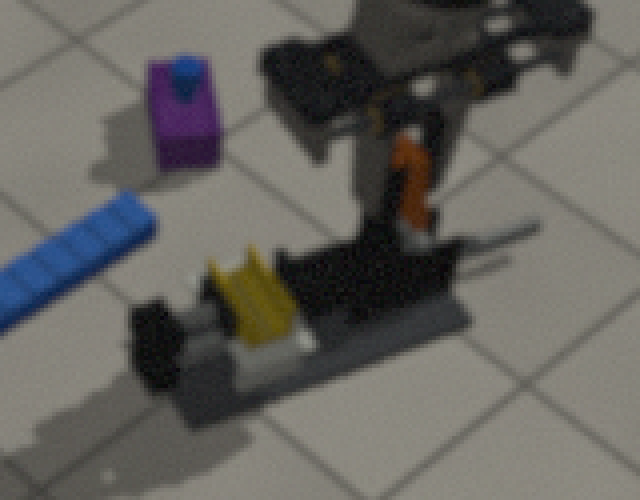

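The squeeze took effect: the trigger (crop (412,185)) is pulled in against the handle, and the jaw (crop (155,345)) and its pad have advanced about 8 mm towards the splint, with no rod out. Two more squeezes, checking the gauge after each.

```bash
cat >> h.py <<'E'
def gauge(tag):
    for c in("scene","top"):
        p,d,P=shot(c); cv2.imwrite(f"pics/{c}_{tag}.png",p[:,:,::-1])
        h=cv2.cvtColor(p,cv2.COLOR_RGB2HSV).astype(int); rel=P-O; x,y=rel@U,rel@Y
        B=(x>.06)&(x<.19)&(abs(y)<.04)&(P[...,2]>.035)&(P[...,2]<.09)
        for n,m in(("green",B&(h[...,0]>42)&(h[...,0]<90)&(h[...,1]>90)&(h[...,2]>40)),("red",B&((h[...,0]<8)|(h[...,0]>172))&(h[...,1]>130)&(h[...,2]>50)),("yellow",B&(h[...,0]>22)&(h[...,0]<35)&(h[...,1]>130))):
            print(c,n,m.sum(),np.percentile(x[m],[3,50,97]).round(4) if m.sum() else "")
        print(c,"endjaw",[(round(float((np.array(r["at"])-O)@U),4),round(r["score"],2)) for r in tip_of(c,"end_jaw")[:1]])
def pump(tag):
    effector.release(); env.pause(.3); effector.grasp(25); env.pause(.2)
    s=st(tag); print("w/F",s["wrist_force"]@U,s["wrist_force"]@Y); gauge(tag)
E
python3 - <<'E'
from h import *
pump("s2"); pump("s3")
p=cv2.imread("pics/scene_s3.png")[:,:,::-1]; crop(p,(80,205),(240,400),4,"c6.png")
E
```

```text
s2 t 19.57 p [0.5323 0.1581 0.1064] F [-4.3 -1.2 12. ] w 0.0325
w/F 2.336439492850414 -3.7897259186070764
scene green 0 
scene red 0 
scene yellow 274 [0.0624 0.0758 0.1006]
scene endjaw [(0.0946, 0.69)]
top green 0 
top red 0 
top yellow 366 [0.0696 0.0818 0.1014]
top endjaw [(0.0999, 0.8)]
s3 t 22.17 p [0.5323 0.1581 0.1064] F [-3.1 -1.3 10.5] w 0.0322
w/F 2.0547534411258517 -2.614388219573395
scene green 0 
scene red 0 
scene yellow 273 [0.0614 0.0707 0.0957]
scene endjaw [(0.0888, 0.6)]
top green 0 
top red 0 
top yellow 382 [0.0623 0.0751 0.0958]
top endjaw [(0.0947, 0.91)]
```

View pics/c6.png

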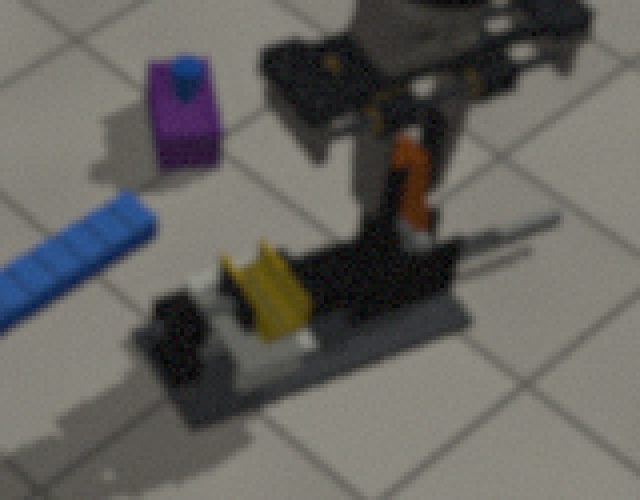

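After three squeezes the splint (crop (270,300)) reaches the fixed jaw at x≈62–95 mm, and no rod is showing yet. One more should put the reading in the green.

Run:
```python
from h import *
pump("s4")
a=cv2.imread("pics/scene_s4.png")[110:190,250:340]; b=cv2.imread("pics/top_s4.png")[180:260,150:240]
cv2.imwrite("pics/c7.png",cv2.resize(np.hstack([a,b]),None,fx=4.4,fy=4.4,interpolation=cv2.INTER_CUBIC))
```

```text
s4 t 24.77 p [0.5323 0.1581 0.1064] F [-4.8 -1.4 12.1] w 0.0321
w/F 2.6080157720835904 -4.260057181587904
scene green 8 [0.1418 0.1452 0.1486]
scene red 0 
scene yellow 272 [0.0614 0.0707 0.0956]
scene endjaw [(0.0825, 0.68)]
top green 7 [0.1459 0.1471 0.1489]
top red 0 
top yellow 387 [0.0623 0.0753 0.0958]
top endjaw [(0.087, 0.82)]
```

View pics/c7.png

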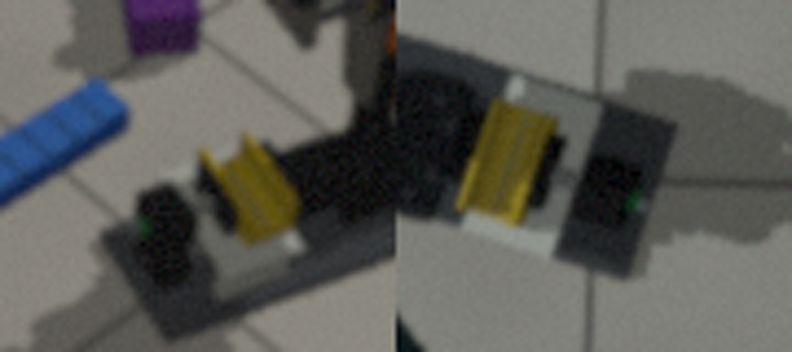

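Green shows at the jaw's rear in both views (crop (145,225) and (635,200)) with a grey tip outside it and no red. The reading is about 8 mm, and another 8 mm stroke would risk red. I stop here, confirm it is steady while squeezing, and hand in.

Run:
```python
from h import *
env.pause(.8); st("hold"); gauge("end")
print([(np.round(r["at"],3).tolist(),round(r["score"],2)) for r in tip_of("top","lid")[:2]])
print(workorder.finish_job())
```

```text
hold t 25.77 p [0.5322 0.1581 0.1064] F [-4.4 -1.2 11.4] w 0.0322
scene green 7 [0.1423 0.1447 0.1474]
scene red 0 
scene yellow 265 [0.062  0.0707 0.0954]
scene endjaw [(0.0782, 0.91)]
top green 7 [0.1452 0.1471 0.1486]
top red 0 
top yellow 386 [0.0628 0.0755 0.096 ]
top endjaw [(0.0838, 0.55)]
[([0.501, -0.272, -0.003], 0.86)]
the job is handed in; nothing more can be done
None
```

I lifted the clear lid off by its knob and set it upright on the bare tiles at about (0.50, -0.27). I then pumped the trigger four times, letting it spring back each time, and handed the job in at about 26 s while still squeezing at 25 N.

**Last checks:**
- **Gauge:** both cameras show green on the rod and no red, steady over about 1 s of holding. The green patch is only 7 or so pixels. I put the reading at about 8 mm (about 3 N) from the jaw position.
- **Splint:** it spans about 62–95 mm along the clamp, so it is against the fixed jaw, and it looks undamaged.
- **Lid:** last located at (0.501, -0.272, about 0), still where I set it down.

**Disagreements:**
- **Jaw position:** the two cameras differ by about 5 mm (78 and 84 mm), close to the network's error. That would put the reading anywhere from about 10 to 16 mm, where red starts at 15. I trusted the visible colours over it.
- **Grip:** the fingers stopped at 32 mm rather than the nominal 30 mm. A steady 11–13 N upward push acted on the wrist, well below the limits.

I kept clear of the dish, pill organiser, bottle, tweezers and the purple look-alike, but did not measure them again at the end.

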